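# Hook the cover onto the lock body and fasten it with its quarter-turn thumbscrew

## Robot

A 6-joint arm with a two-finger parallel gripper is mounted at the origin on the work surface. World frame = base frame: x ahead of the robot, y to its left, z up, the work surface at z = 0. Lengths are in m, angles in degrees, forces in N, time in s.
With the tool pointing down it reaches from about 0.4 to 0.825 m from the base axis. Payload 7 kg.
Tool frame: the origin (TCP) lies midway between the tips of the shut fingers; the grasp point (between the pads) lies 19 mm behind it; z points along the fingers, y is the line along which they close (so a half turn about z gives the same grasp; the last joint's range is limited). The gripper opens to 88 mm and grips with 3 to 60 N. Pads are 19 mm wide; open, the fingers measure 130 mm over their backs; the gripper's body (78 mm by 193 mm) begins 47 mm behind the grasp point.
Start: joints at [87.84, 20.546, 0.682, 0, -70.136, -16.507], TCP at [0.216, 0.639, 0.227] pointing down, gripper open.
Joint ranges: [-176.03, 176.03], [-82.01, 121.73], [-58.28, 71.71], [-173.87, 95.51], [-174.79, -0.11], [-173.66, 173.66]. Speed limits (degrees/s): [136.94, 136.94, 172.46, 180, 180, 180].

## Interface

Orientations are given as [roll, pitch, yaw] about the fixed x, y, z axes, in that order (R = Rz(yaw) Ry(pitch) Rx(roll)).
In Python, from plant import r, eyes, workorder gives the robot as it stands.
- The arm moves only by the tool step_arm, never from a script. Its argument "plan" is a list of rows, each a list of 5 numbers: the shift along the tool's x, y, z each as a share of 25 cm, from -1 to 1, then the turn about the tool's z as a share of 60 degrees, from -1 to 1, then the finger opening in mm, from 0 to 87.6. In form: [[x, y, z, turn, jaw], ...]. A call has 1 to 12 rows; each row is the pose to reach, as a shift and turn from the pose commanded when the call began, along the tool's axes at that moment; what a row does not reach only later rows make up. A row lasts 1/12 s, in which the tool goes at most 41.7 mm and 7.16 degrees, less where a joint would pass 70% of its speed; a pose out of reach is approached as far as the arm can. A call with a number of a shift or a turn outside -1 to 1 is refused whole. A call with a gripper value outside its range is refused whole. The fingers move at their own pace and stop on an object; "newtons" is the grip in N (left out, the last holds). Time passes only in rows, so rows that repeat a pose let the fingers close. It gives the time, the measured TCP pose, the force, the opening and the grip force at its end, in the units of the state.
- r.get_state(): the state, without advancing time (a new reading comes with each control period).
- eyes.capture(name): name is "side" or "top" or "wrist"; returns the picture (384x512x3 uint8, red, green, blue); there is no depth.
- eyes.camera_model(name): a dict with "fov_y" (degrees; the focal length in pixels is half the picture's height over the tangent of half this angle, whatever the lens; pixels are square), "cx", "cy" (the principal point, pixels), "k1" (the pictures are not rectified: a ray, as slopes to the right and down, at radius r is drawn at 1 + k1 r^2 times it, then the intrinsics apply), "world_to_cam" (4x4, takes a point from world to camera coordinates); the wrist camera has in their place "hand_eye" (4x4, takes a point from camera to tool coordinates, whose origin is the TCP and whose axes are the flange's). Camera axes: x right, y up, looking along -z (the intrinsics and any distortion apply to the point x, -y, -z); pixel columns grow to the right and rows downward; lengths in m; the calibration is good to about 2 mm. A picture is of the moment at which its call begins: read the wrist's pose just before it. camera_model takes no time and is no camera call.
- workorder.close_job(): hands the job in; it is judged then, once.
The state is a dict: "time_s": time; "joints": joint angles; "qd": joint speeds; "joint_torque": joint torques, N m; "tcp_pos": TCP position; "eef_rot": TCP orientation; "contact_force": force on the tool from outside, world axes, zero at the start; "moment": the same for the moment, N m; "gripper_width": finger opening in m; "gripper_force": force on a finger pad.
Only numpy, scipy, OpenCV 4.12 (cv2) and the standard library are available. Lean on these libraries where they do the work, as an engineer would, in place of code of your own. Each camera call takes 0.05 s, during which the arm holds its last target. There are 200 camera calls.

## Task

Close up the blue lock body: hook the toe of its steel cover under the lip at its raised end, push it fully home and swing the other end down, then put the thumbscrew from the wooden block through the cover's hole and feel for the hole of the sliding keeper below it. With the screw through both, press the cover down flat against its spring and lock it with a quarter turn, the wing along the length of the lock body, so that the cover stays flat by itself. Let go, and leave the other hardware on the bench where it lies.

Things in the scene. Friction and masses are not known exactly. Their poses are not given: they have to be found in the camera images.
- lock_case: blue steel lock body, an open-topped case fixed to the bench by four ears; nothing moves it. 200 mm long (its x axis) x 98 wide (y) x 37 high at the rims; origin at the centre of its underside, z up. Its -x end (towards the robot) is 46 mm high and carries the lip; at the +x end a forend and bolt stick out 21 mm, under 37 mm high.
- case_recess (a point): middle of the recess that the cover lies in, at (0, 0, 32) mm in the lock body's frame, at the height of the ledges that bear the cover. Recess: 188 mm long (x -94 to +94), 88 mm wide (y -44 to +44), 5 mm below the rims. The ledges run along both sides (6 mm wide) and across both ends (-x: 30 mm deep, +x: 8 mm).
- case_lip (a point): middle of the lip's lower front edge, at (-82, 0, 41) mm in the lock body's frame. The lip is 5 mm thick, spans the width and overhangs the recess by 12 mm (x -94 to -82), 9 mm above the ledge. The end wall at x = -94 is the cover's stop. The 4 mm plate goes under tilted up to about 18 degrees, free end high; it is too long to be laid in flat.
- keeper_rail (a point): middle of the cross rail in the lock body, at (68, 0, 28) mm in its frame. In the rail slides the keeper, a steel bar 5 mm thick (top at z = 28 mm, 19 mm free below), hidden once the cover is on. Its keyed hole: a 13 mm square crossed by a slot 9 mm wide (x), 28 mm long (y). It may stand up to 6.5 mm off the middle either way along y (not reported), slides with about 2.5 N and stays put.
- plunger (a joint): sprung steel plunger under the cover, 14 mm across, at x = 40, y = 0 mm in the lock body's frame. 0: up, its top at z = 38 mm; grows as it is pushed down (m), 0.006 with the cover flat, at most 0.010. It pushes up with 4.5 N at 0 and 6.3 N at 0.006, so a hooked cover that nothing holds rides up about 8 mm at its free end.
- cover: loose steel cover plate, 180 mm (x) x 84 (y) x 4 mm, about 0.45 kg, flat on the bench at the start; origin at the centre of its underside, z up. Toe at -x, keyed hole near +x. Home against the recess's end wall its origin is at x = -4 mm in the lock body's frame and its hole is over the rail; 8 mm of play is left behind it, and over 3 mm off home the screw will not pass.
- cover_tongue (a point): middle of the lower edge of the cover's toe, the end that goes under the lip, at (-90, 0, 0) mm in the cover's frame
- cover_end (a point): middle of the lower edge of the cover's free end, at (90, 0, 0) mm in the cover's frame
- cover_hole (a point): centre, at the top face, of the cover's keyed hole, at (72, 0, 4) mm in the cover's frame: an opening 14 mm (x) by 20 mm (y) crossed by a slot 10 mm wide (x) and 36 mm long (y). It leaves the shank 5 mm either way along y to find the keeper's hole
- cover_handle (a point): place to grip the cover, on its dark bar pull, at (-12, 0, 26) mm in the cover's frame, nearly above the centre of mass. The bar runs along the cover's x from -54 to +10 mm, 12 mm wide (y), z = 18 to 34 mm, on a post at either end; fingers close along y.
- thumbscrew: steel quarter-turn thumbscrew, 60 mm long, 0.11 kg, upright in the block. Origin at the centre of the underside of its collar (40 mm across, 4 thick), z up its axis. Above the collar a flat wing: 44 mm along x, 12 thick (y), z = 4 to 32 mm. Below: a 10 mm shank and, at z = -18 mm, a 6 mm cross pin 24 mm long, parallel to the wing (x).
- screw_tip (a point): tip of the thumbscrew, at (0, 0, -28) mm in its frame: 7.6 mm across, tapering out to the 10 mm shank 3 mm up, so it finds the keeper's hole only if within about 2.5 mm of it. The pin passes the slots when the wing lies across the lock body (along its y); with the collar pressed on the flat cover the pin is 2 mm below the keeper, and a quarter turn either way puts it across its underside.
- screw_block: fixed poplar block 84 x 84 x 40 mm; a 28 mm hole through its middle holds the thumbscrew by its collar; origin at the centre of its underside
- padlock: tarnished brass padlock lying flat, about 90 x 54 x 26 mm; a bystander, to be left where it is
- flag_hinge: stainless flag hinge lying open, about 90 x 120 x 14 mm; a bystander, to be left where it is
- hasp: cast-aluminium hasp lying flat, about 146 x 52 x 12 mm; a bystander, to be left where it is
- screwdriver: wooden-handled screwdriver lying on the robot's side of the lock body, 170 mm long; a bystander, to be left where it is
- oil_can: upright oil can, 60 mm across, 140 mm tall; a bystander, to be left where it is
- tin: open galvanised tin, 84 mm across, 62 mm tall; a bystander, to be left where it is
- brush: hand brush lying down, 170 mm long; a bystander, to be left where it is
Mind the look-alikes: they are no part of the job. Leave any red look-alike of the thumbscrew alone.

How it is judged (in metres and radians):
On the way, in this order (a step that is already met when the one before it is completed fails the run):
1. the cover's toe is under the lip (x of cover_tongue in the frame of lock_case below -0.086 m and z of cover_tongue in the frame of lock_case between 0.028 and 0.038 m and angle between the x axis of cover and the x axis of lock_case, either way round below 0.4 rad), for 0.2 s.
2. the thumbscrew is through both holes (z of screw_tip in the frame of lock_case below 0.013 m and horizontal distance between screw_tip and cover_hole below 0.012 m), for 0.1 s.
At the end, for the whole second after the job is handed in: Cover toe under the lip, within 6 mm of the end wall; cover flat (free end at most 5 mm above its ledge, held by the screw alone); screw upright through both holes, 10 mm or less off the cover hole, wing within 25 degrees of the lock body's length; all at rest; bystanders left (x of cover_tongue in the frame of lock_case below -0.088 m and z of cover_tongue in the frame of lock_case between 0.029 and 0.036 m and z of cover_end in the frame of lock_case between 0.029 and 0.037 m and angle between the x axis of cover and the x axis of lock_case, either way round below 0.1 rad and z of thumbscrew in the frame of lock_case between 0.032 and 0.041 m and horizontal distance between thumbscrew and cover_hole below 0.01 m and angle between the x axis of thumbscrew and the x axis of lock_case, either way round below 0.45 rad and angle between thumbscrew's own z axis and vertical below 0.15 rad and linear speed of each of cover, thumbscrew below 0.02 m/s); the robot touches nothing.
It fails at once if other hardware on the bench is disturbed (distance of any of padlock, flag_hinge, hasp, screwdriver, oil_can, tin, brush from where it was at the start of the episode above 0.03 m).
It also fails if it takes over 72 s, if anything falls off the work surface, if the arm or the gripper's body presses on something with over 40 N, if the wrist force passes 120 N, or if a joint passes its speed limit or range.

## Working session

There is one attempt and no reset: what is moved stays moved. The work goes in short steps, Python scripts to look and compute and a tool call to move; the robot and the scene stay as the last step left them, time stands still between calls to the robot, and variables do not carry over. Pictures are saved under pics/ and viewed, at most 10 in all, crops included, and the job is handed in when it is done.

Besides the shell and the picture viewer there is one more tool, called after "Request:" by a JSON object that holds its "name" and its "arguments", one argument or row to a line. step_arm: Moves the arm, as the interface text tells. Its arguments: {"type":"object","properties":{"plan":{"type":"array"},"newtons":{"type":"number"}},"required":["plan"]}

```bash
mkdir -p pics; ls; cat > h.py <<'E'
import numpy as np, cv2
from plant import r, eyes, workorder
from scipy.spatial.transform import Rotation as R
def tool():
    s=r.get_state(); T=np.eye(4); T[:3,:3]=R.from_euler('xyz',s['eef_rot'],degrees=True).as_matrix(); T[:3,3]=s['tcp_pos']; return T
def cam(name,T=None):
    m=eyes.camera_model(name)
    w2c=np.array(m['world_to_cam']) if 'world_to_cam' in m else np.linalg.inv((tool() if T is None else T)@np.array(m['hand_eye']))
    return m,w2c
def ray(name,uv,T=None):
    m,w2c=cam(name,T); f=192/np.tan(np.radians(m['fov_y'])/2)
    d=(np.array(uv,float)-[m['cx'],m['cy']])/f; u=d.copy()
    for _ in range(30): u=d/(1+m['k1']*(u@u))
    c2w=np.linalg.inv(w2c); return c2w[:3,3], c2w[:3,:3]@np.array([u[0],-u[1],-1])
def atz(name,uv,z,T=None):
    o,d=ray(name,uv,T); return o+d*(z-o[2])/d[2]
def proj(name,p,T=None):
    m,w2c=cam(name,T); f=192/np.tan(np.radians(m['fov_y'])/2)
    c=w2c[:3,:3]@np.array(p)+w2c[:3,3]; s=np.array([c[0],-c[1]])/-c[2]
    return s*(1+m['k1']*(s@s))*f+[m['cx'],m['cy']]
def snap(name,fn,crop=None,scale=1.5):
    im=eyes.capture(name)[:,:,::-1].copy(); cv2.imwrite('pics/raw_'+fn,im)
    if crop: x0,y0,x1,y1=crop; im=im[y0:y1,x0:x1]
    cv2.imwrite('pics/'+fn,cv2.resize(im,None,fx=scale,fy=scale,interpolation=cv2.INTER_CUBIC)); 
def crop(fn,out,c,scale):
    im=cv2.imread('pics/raw_'+fn); x0,y0,x1,y1=c; cv2.imwrite('pics/'+out,cv2.resize(im[y0:y1,x0:x1],None,fx=scale,fy=scale,interpolation=cv2.INTER_CUBIC))
E
python3 - <<'E'
from h import *
snap('top','top.png'); snap('side','side.png'); print(r.get_state())
for n in('top','side','wrist'): print(n,eyes.camera_model(n))
E
```

```text
pics
{'time_s': 0.1, 'joints': array([ 8.78369736e+01,  2.05876803e+01,  6.39792050e-01, -1.72965872e-02,
       -7.01333292e+01, -1.65064095e+01]), 'qd': array([-0.00933299, -0.05417404, -0.03104549,  0.06584989, -0.02220318,
       -0.06581892]), 'joint_torque': array([-4.62521766e-04, -5.84159768e+01,  2.93751061e+01,  7.01533824e+00,
        1.01758653e-02, -5.24193570e-05]), 'tcp_pos': array([0.21596735, 0.63908086, 0.22571964]), 'eef_rot': array([ 1.79917509e+02, -7.48716811e-03, -1.86753200e+01]), 'contact_force': array([-0.31998157, -0.29237521,  0.31558645]), 'moment': array([-0.04398893, -0.00179056, -0.0072268 ]), 'gripper_force': 0.0, 'gripper_width': 0.0878257222805733}
top {'fov_y': 49.39807074226985, 'cx': 254.5568277111696, 'cy': 192.75008580047697, 'k1': -0.12643386479682048, 'world_to_cam': array([[ 1.50502619e-02, -9.99883645e-01,  2.48706578e-03,
         1.47810487e-02],
       [ 9.84055252e-01,  1.52527915e-02,  1.77207823e-01,
        -6.04203161e-01],
       [-1.77225139e-01, -2.19614009e-04,  9.84170311e-01,
        -1.06468047e+00],
       [ 0.00000000e+00, 
[... 204 characters left out ...]
657105, -0.64209301, -0.00924023,  0.44511681],
       [ 0.46658089, -0.56680491,  0.67899519, -0.28412574],
       [-0.44121547,  0.51618674,  0.73408457, -0.73335325],
       [ 0.        ,  0.        ,  0.        ,  1.        ]])}
wrist {'fov_y': 63.29548599443404, 'cx': 257.6282821864154, 'cy': 195.3826757295803, 'k1': 0.0044681426422809615, 'hand_eye': array([[-1.45142785e-03,  9.51871748e-01,  3.06493179e-01,
         8.28243567e-02],
       [ 9.99998597e-01,  1.12513941e-03,  1.24125893e-03,
         4.56059602e-05],
       [ 8.36671748e-04,  3.06494551e-01, -9.51872045e-01,
        -1.58622923e-01],
       [ 0.00000000e+00,  0.00000000e+00,  0.00000000e+00,
         1.00000000e+00]])}
```

View pics/top.png

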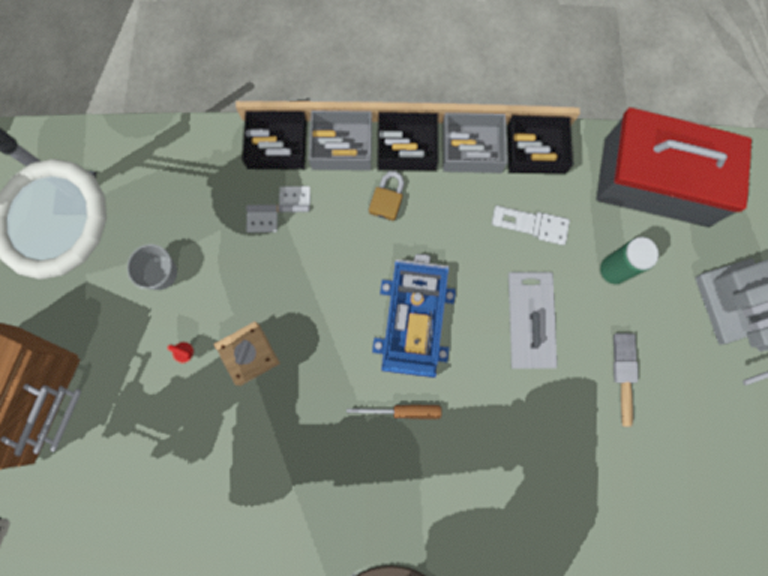

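View pics/side.png

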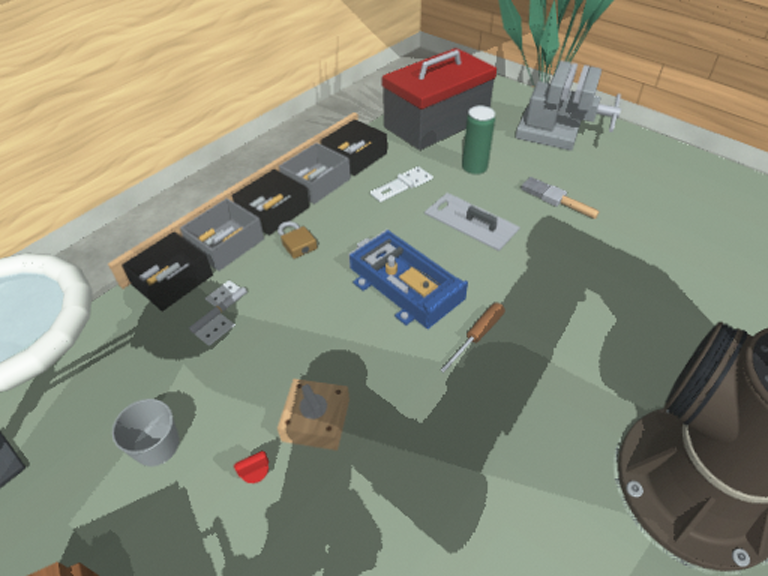

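```bash
python3 - <<'E'
from h import *
im=cv2.imread('pics/raw_top.png')
a=cv2.resize(im[165:255,240:380],None,fx=5.7,fy=5.7,interpolation=cv2.INTER_CUBIC)
cv2.imwrite('pics/c1.png',a)
b=cv2.resize(im[205:265,135:195],None,fx=9,fy=9,interpolation=cv2.INTER_CUBIC)
cv2.imwrite('pics/c2.png',b)
E
```

```text
(no output)
```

View pics/c1.png

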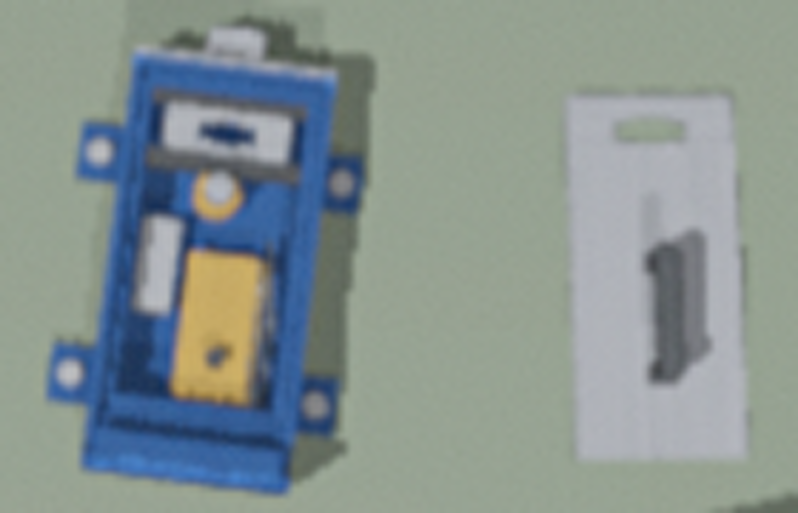

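View pics/c2.png

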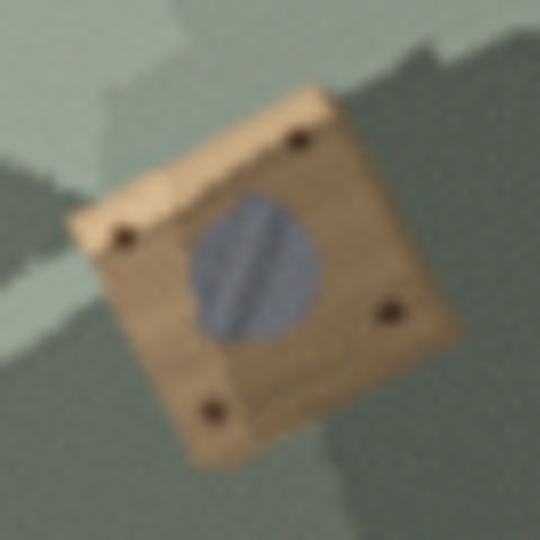

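```bash
python3 - <<'E'
from h import *
def c1(x,y,z): return atz('top',(240+(x+.5)/5.7-.5,165+(y+.5)/5.7-.5),z)
def c2(x,y,z): return atz('top',(135+(x+.5)/9-.5,205+(y+.5)/9-.5),z)
P=lambda n,p:print(n,np.round(p,4))
P('cover corners',[c1(*q,.004) for q in[(567,95),(732,95),(747,460),(578,460)]])
P('handle ends',[c1(*q,.034) for q in[(662,255),(664,378)]])
P('hole',c1(651,130,.004))
e=[c1(*q,.004) for q in[(100,150),(342,183),(70,373),(316,405)]];P('ears',e);P('earmean',np.mean(e,0))
P('lockbottom',[c1(*q,0) for q in[(85,470),(287,493)]])
P('keeperhole',c1(228,131,.028));P('keeper ends',[c1(163,128,.028),c1(295,140,.028)]);P('plunger',c1(219,190,.038))
P('block corners',[c2(*q,.04) for q in[(100,252),(325,122),(465,335),(225,470)]])
P('wing',[c2(*q,.068) for q in[(225,335),(268,205)]]);P('disc',c2(257,270,.044))
P('holes',np.mean([c2(*q,.04) for q in [(125,237),(298,140),(390,312),(213,411)]],0))
E
```

```text
cover corners [[ 0.6497 -0.2148  0.004 ]
 [ 0.6511 -0.2982  0.004 ]
 [ 0.4698 -0.3002  0.004 ]
 [ 0.4692 -0.2168  0.004 ]]
handle ends [[ 0.5658 -0.253   0.034 ]
 [ 0.5068 -0.2525  0.034 ]]
hole [ 0.6327 -0.2566  0.004 ]
ears [[ 0.6183  0.0169  0.004 ]
 [ 0.6036 -0.1023  0.004 ]
 [ 0.5083  0.0299  0.004 ]
 [ 0.4945 -0.0894  0.004 ]]
earmean [ 0.5562 -0.0362  0.004 ]
lockbottom [[ 0.4618  0.0219  0.    ]
 [ 0.4521 -0.0758  0.    ]]
keeperhole [ 0.6241 -0.0446  0.028 ]
keeper ends [[ 0.6251 -0.0132  0.028 ]
 [ 0.6202 -0.077   0.028 ]]
plunger [ 0.5935 -0.0398  0.038 ]
block corners [[0.493  0.3155 0.04  ]
 [0.5334 0.2493 0.04  ]
 [0.4706 0.2044 0.04  ]
 [0.4292 0.2745 0.04  ]]
wing [[0.4675 0.27   0.068 ]
 [0.5056 0.2592 0.068 ]]
disc [0.4883 0.2668 0.044 ]
holes [0.4872 0.2678 0.04  ]
```

Request:
{"name": "step_arm", "arguments": {
  "plan": [
    [0.17, 0.3, -0.05, 0, 87],
    [0.34, 0.6, -0.1, 0, 87],
    [0.51, 0.88, -0.1, 0, 87],
    [0.51, 0.88, -0.1, 0, 87],
    [0.51, 0.88, -0.1, 0, 87],
    [0.51, 0.88, -0.1, 0, 87],
    [0.51, 0.88, -0.1, 0, 87]
  ],
  "newtons": 20
}}

```text
time_s: 0.68
tcp_pos: [0.2667, 0.3848, 0.2523]
eef_rot: [-180.0, 0.0, -18.8]
contact_force: [-0.0, -0.2, -0.2]
gripper_width: 0.087
gripper_force: 0.0
```

Request:
{"name": "step_arm", "arguments": {
  "plan": [
    [0.17, 0.05, 0, 0, 87],
    [0.34, 0.1, 0, 0, 87],
    [0.51, 0.15, 0, 0, 87],
    [0.68, 0.2, 0, 0, 87],
    [0.85, 0.23, 0, 0, 87],
    [0.98, 0.23, 0, 0, 87],
    [0.98, 0.23, 0, 0, 87],
    [0.98, 0.23, 0, 0, 87],
    [0.98, 0.23, 0, 0, 87]
  ]
}}

```text
time_s: 1.43
tcp_pos: [0.48, 0.2568, 0.2509]
eef_rot: [179.9, 0.0, -18.8]
contact_force: [-0.8, -0.8, -1.4]
gripper_width: 0.0874
gripper_force: 0.0
```

```bash
cat >> h.py <<'E'
def go(x,y,z,yaw=None):
    T=tool(); d=(T[:3,:3].T@(np.array([x,y,z])-T[:3,3]))/.25
    cy=np.degrees(np.arctan2(T[1,0],T[0,0])); t=0 if yaw is None else -((yaw-cy+180)%360-180)/60
    print('move',np.round(d,3),'turn',round(t,3),'from',np.round(T[:3,3],4),round(cy,2))
E
python3 - <<'E'
from h import *
T=tool();np.save('pics/T_blk.npy',T);snap('wrist','blk.png',None,1.5)
go(.585,-.14,.17,0)
E
```

```text
move [0.909 1.37  0.325] turn -0.311 from [0.4795 0.2574 0.2512] -18.68
```

Request:
{"name": "step_arm", "arguments": {
  "plan": [
    [0.09, 0.14, 0.03, 0, 87],
    [0.18, 0.28, 0.06, 0, 87],
    [0.27, 0.42, 0.09, 0, 87],
    [0.36, 0.55, 0.13, 0, 87],
    [0.45, 0.685, 0.16, 0, 87]
  ]
}}

```text
time_s: 1.9
tcp_pos: [0.531, 0.0595, 0.2117]
eef_rot: [-179.9, -0.0, -18.5]
contact_force: [0.9, 0.3, 0.4]
gripper_width: 0.0869
gripper_force: 0.0
```

Request:
{"name": "step_arm", "arguments": {
  "plan": [
    [0.09, 0.14, 0.03, -0.1, 87],
    [0.18, 0.28, 0.06, -0.2, 87],
    [0.27, 0.42, 0.09, -0.31, 87],
    [0.36, 0.55, 0.13, -0.31, 87],
    [0.455, 0.685, 0.165, -0.31, 87],
    [0.455, 0.685, 0.165, -0.31, 87],
    [0.455, 0.685, 0.165, -0.31, 87],
    [0.455, 0.685, 0.165, -0.31, 87]
  ]
}}

```text
time_s: 2.57
tcp_pos: [0.5844, -0.1381, 0.1704]
eef_rot: [-180.0, 0.0, -0.0]
contact_force: [-0.9, 1.2, -0.7]
gripper_width: 0.0866
gripper_force: 0.0
```

```bash
python3 - <<'E'
from h import *
T=tool();np.save('pics/T_lc.npy',T);snap('wrist','lc.png',None,1.55)
print(T[:3,3])
im=cv2.imread('pics/raw_blk.png')
c=np.array([.488,.267,.05]);u=proj('wrist',c,np.load('pics/T_blk.npy'));print(u)
E
```

```text
[ 0.58444076 -0.13806818  0.17043326]
[247.54820913 165.18749743]
```

View pics/lc.png

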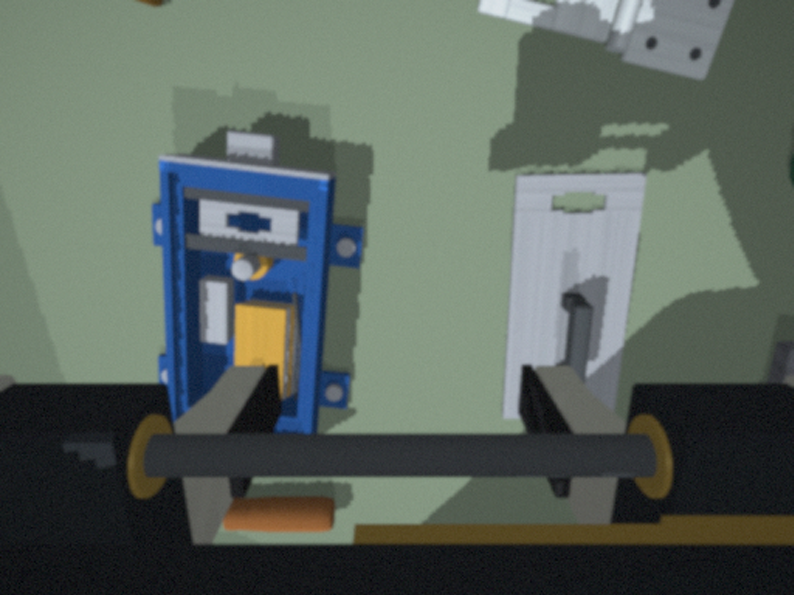

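```bash
python3 - <<'E'
from h import *
a=cv2.imread('pics/raw_lc.png')[95:235,98:223]; b=cv2.imread('pics/raw_blk.png')[95:235,210:285]
m=cv2.resize(np.hstack([a,b]),None,fx=4,fy=4,interpolation=cv2.INTER_CUBIC);cv2.imwrite('pics/m.png',m)
T=np.load('pics/T_lc.npy')
def w(x,y,z): return np.round(atz('wrist',((x+.5)/1.55-.5,(y+.5)/1.55-.5),z,T),4)
print('cover',w(517,176,.004),w(645,174,.004),w(503,418,.004),'hole',w(579,202,.004))
print('handle far end top',w(563,296,.034),w(590,305,.034))
print('plunger',w(243,267,.038),'keeper',w(249,221,.028),w(200,218,.028),w(300,226,.028))
print('rim far',w(160,160,.037),w(331,178,.037))
E
```

```text
cover [ 0.6495 -0.2141  0.004 ] [ 0.6505 -0.2971  0.004 ] [ 0.4702 -0.2164  0.004 ] hole [ 0.6328 -0.2563  0.004 ]
handle far end top [ 0.5769 -0.2418  0.034 ] [ 0.5708 -0.2597  0.034 ]
plunger [ 0.5973 -0.0407  0.038 ] keeper [ 0.6241 -0.0441  0.028 ] [ 0.626  -0.0139  0.028 ] [ 0.621  -0.0756  0.028 ]
rim far [0.6607 0.0012 0.037 ] [ 0.6504 -0.0974  0.037 ]
```

View pics/m.png

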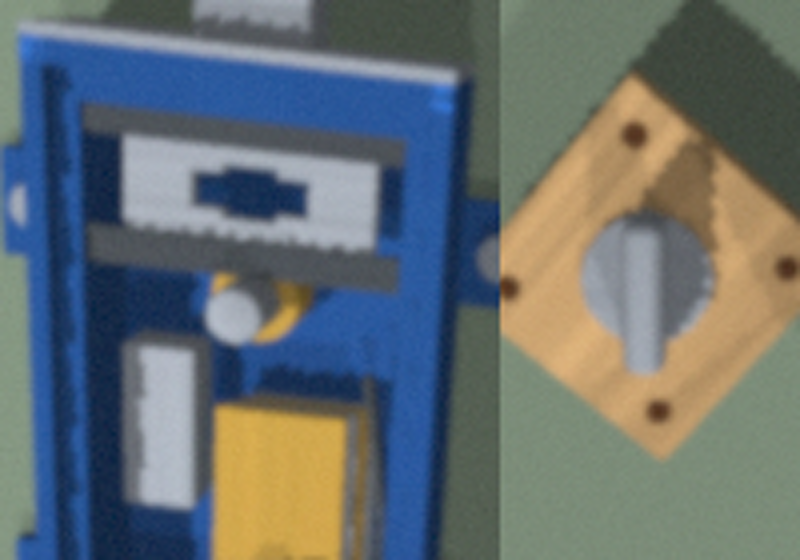

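```bash
python3 - <<'E'
from h import *
from scipy.optimize import least_squares
T=np.load('pics/T_lc.npy');B=np.load('pics/T_blk.npy')
w=lambda x,y,z: atz('wrist',(98+(x+.5)/4-.5,95+(y+.5)/4-.5),z,T)
b=lambda x,y,z: atz('wrist',(210+(x-500+.5)/4-.5,95+(y+.5)/4-.5),z,B)
obs=[((.04,0),w(234,317,.038)),((.1,.049),w(22,36,.037)),((.1,-.049),w(462,86,.037))]
def res(p): 
    c,s=np.cos(p[2]),np.sin(p[2]); return np.concatenate([[p[0]+c*a[0]-s*a[1]-o[0],p[1]+s*a[0]+c*a[1]-o[1]] for a,o in obs])
q=least_squares(res,[.556,-.036,-.11]);p=q.x;print('lock',p[:2].round(4),np.degrees(p[2]).round(2),(q.fun*1e3).round(1))
def tol(P): d=np.array(P[:2])-p[:2];c,s=np.cos(p[2]),np.sin(p[2]);return np.round(1e3*np.array([c*d[0]+s*d[1],-s*d[0]+c*d[1]]),1)
for n,P in dict(hole=w(250,193,.028),slotL=w(194,187,.028),slotR=w(308,200,.028),kl=w(122,178,.028),kr=w(380,205,.028),rl=w(85,118,.028),rr=w(405,150,.028),rl2=w(88,243,.028),rr2=w(400,275,.028)).items(): print(n,tol(P))
print('ears mean',tol([.5562,-.0362]))
print('wing',b(643,230,.072),b(645,372,.072),'collar',b(648,277,.044))
print('holes',np.mean([b(*q,.04) for q in[(634,135),(788,268),(658,411),(509,289)]],0))
E
```

```text
lock [ 0.5555 -0.0359] -6.8 [-0.3 -0.5  0.4 -0.2 -0.1  0.8]
hole [68.6  0.3]
slotL [68.5 13.7]
slotR [ 68.6 -13.6]
kl [68.6 30.8]
kr [ 69.4 -30.9]
rl [81.8 39.3]
rr [ 83.2 -36.2]
rl2 [51.8 39.2]
rr2 [ 52.8 -36.7]
ears mean [ 0.7 -0.2]
wing [0.50676185 0.26218783 0.072     ] [0.46859114 0.27513247 0.072     ] collar [0.48868165 0.26812165 0.044     ]
holes [0.48764902 0.2688576  0.04      ]
```

```bash
python3 -c "
from h import *
go(.560,-.2568,.008,.7)"
```

```text
move [-0.099  0.477  0.651] turn -0.011 from [ 0.5846 -0.1375  0.1709] 0.02
```

Request:
{"name": "step_arm", "arguments": {
  "plan": [
    [-0.03, 0.14, 0.06, -0.01, 50],
    [-0.06, 0.28, 0.12, -0.01, 50],
    [-0.1, 0.42, 0.2, -0.01, 50],
    [-0.1, 0.477, 0.34, -0.01, 50],
    [-0.1, 0.477, 0.47, -0.01, 50],
    [-0.1, 0.477, 0.56, -0.01, 50],
    [-0.1, 0.477, 0.6, -0.01, 50],
    [-0.1, 0.477, 0.65, -0.01, 50],
    [-0.1, 0.477, 0.65, -0.01, 50],
    [-0.1, 0.477, 0.65, -0.01, 50]
  ]
}}

```text
time_s: 3.45
tcp_pos: [0.5604, -0.257, 0.0088]
eef_rot: [180.0, -0.0, 0.7]
contact_force: [0.4, -0.4, 1.0]
gripper_width: 0.0502
gripper_force: 0.0
```

Request:
{"name": "step_arm", "arguments": {
  "plan": [
    [0, 0, 0, 0, 5],
    [0, 0, 0, 0, 5],
    [0, 0, 0, 0, 5],
    [0, 0, 0, 0, 5],
    [0, 0, 0, 0, 5]
  ],
  "newtons": 12
}}

```text
time_s: 3.87
tcp_pos: [0.5599, -0.2583, 0.0085]
eef_rot: [180.0, -0.1, 0.5]
contact_force: [0.1, 0.1, 1.2]
gripper_width: 0.0225
gripper_force: 0.0
```

Fingers still closing; continue, then lift.

Request:
{"name": "step_arm", "arguments": {
  "plan": [
    [0, 0, 0, 0, 5],
    [0, 0, 0, 0, 5],
    [0, 0, 0, 0, 5],
    [0, 0, 0, 0, 5],
    [0, 0, 0, 0, 5]
  ],
  "newtons": 12
}}

```text
time_s: 4.28
tcp_pos: [0.5596, -0.2583, 0.0081]
eef_rot: [180.0, -0.0, 0.5]
contact_force: [0.1, 2.6, 4.1]
gripper_width: 0.0119
gripper_force: 12.0
```

Request:
{"name": "step_arm", "arguments": {
  "plan": [
    [0, 0, -0.02, 0, 5],
    [0, 0, -0.04, 0, 5],
    [0, 0, -0.06, 0, 5],
    [0, 0, -0.09, 0, 5],
    [0, 0, -0.12, 0, 5],
    [0, 0, -0.15, 0, 5],
    [0, 0, -0.18, 0, 5],
    [0, 0, -0.22, 0, 5],
    [0, 0, -0.26, 0, 5],
    [0, 0, -0.26, 0, 5],
    [0, 0, -0.26, 0, 5]
  ],
  "newtons": 12
}}

```text
time_s: 5.2
tcp_pos: [0.5602, -0.2583, 0.074]
eef_rot: [180.0, -0.1, 0.5]
contact_force: [0.3, -0.4, -4.3]
gripper_width: 0.0118
gripper_force: 12.0
```

```bash
python3 - <<'E'
from h import *
T=tool();np.save('pics/T_g.npy',T);s=r.get_state();print(s['contact_force'],s['moment'],s['gripper_width'],s['gripper_force'],s['tcp_pos'])
a=eyes.capture('wrist')[:,:,::-1];cv2.imwrite('pics/raw_g.png',a);b=eyes.capture('side')[:,:,::-1];cv2.imwrite('pics/raw_gs.png',b)
m=np.vstack([cv2.resize(a[:200,100:500],None,fx=1.5,fy=1.5,interpolation=3),cv2.resize(b[90:190,200:400],None,fx=3,fy=3,interpolation=3)])
cv2.imwrite('pics/g.png',m)
E
```

```text
[ 0.26061289 -0.36589725 -4.25111468] [-0.01755703 -0.06277244  0.02449299] 0.01181306022766369 11.994976289570332 [ 0.56019499 -0.25834348  0.07395042]
```

View pics/g.png

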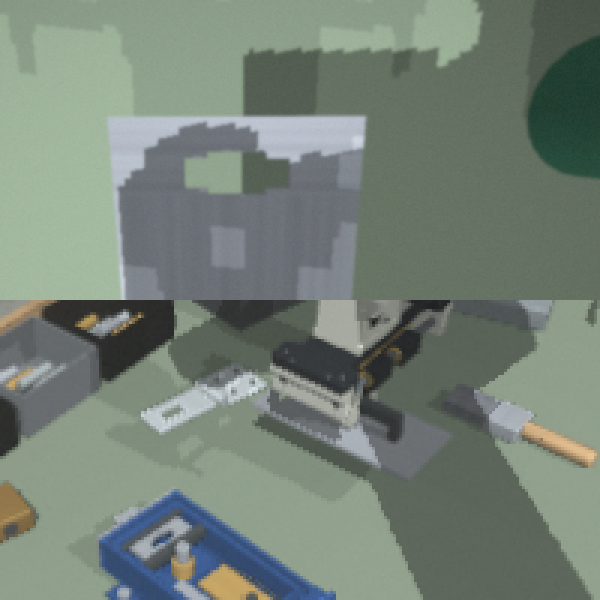

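```bash
cat >> h.py <<'E'
def corners(T,th,gx=0.,gz=.027):
    # corners (top face, free end) of cover tilted th deg (free end up) in grip; tool frame: x fwd, z down
    c,s=np.cos(np.radians(th)),np.sin(np.radians(th)); out=[]
    for y in(.042,-.042):
        dx,dz=.09-gx,.004-gz; X=c*dx-s*dz; Z=s*dx+c*dz
        out.append(T[:3,:3]@np.array([X,-y,-.019-Z])+T[:3,3])
    return out
E
python3 - <<'E'
from h import *
T=np.load('pics/T_g.npy')
for th in range(-4,21,2): print(th,[proj('wrist',p,T).round(1).tolist() for p in corners(T,th)])
E
```

```text
-4 [[176.0, 84.2], [340.6, 84.0]]
-2 [[174.2, 82.0], [342.3, 81.7]]
0 [[172.5, 79.9], [344.1, 79.6]]
2 [[170.6, 77.9], [345.9, 77.6]]
4 [[168.7, 76.1], [347.9, 75.8]]
6 [[166.7, 74.4], [349.9, 74.2]]
8 [[164.6, 73.0], [352.0, 72.7]]
10 [[162.4, 71.8], [354.2, 71.5]]
12 [[160.2, 70.8], [356.5, 70.4]]
14 [[157.9, 70.0], [358.8, 69.7]]
16 [[155.4, 69.5], [361.3, 69.1]]
18 [[152.9, 69.2], [363.8, 68.9]]
20 [[150.3, 69.3], [366.4, 69.0]]
```

Request:
{"name": "step_arm", "arguments": {
  "plan": [
    [0, 0, 0.05, 0, 5],
    [0, 0, 0.1, 0, 5],
    [0, 0, 0.15, 0, 5],
    [0, 0, 0.17, 0, 5],
    [0, 0, 0.17, 0, 5]
  ],
  "newtons": 12
}}

```text
time_s: 5.72
tcp_pos: [0.5581, -0.258, 0.0284]
eef_rot: [-180.0, 0.2, 0.5]
contact_force: [-0.3, -0.3, -4.0]
gripper_width: 0.0117
gripper_force: 12.0
```

Request:
{"name": "step_arm", "arguments": {
  "plan": [
    [0, 0, 0, 0, 5],
    [0, 0, 0, 0, 5],
    [0, 0, 0, 0, 5],
    [0, 0, 0, 0, 5]
  ],
  "newtons": 5
}}

```text
time_s: 6.05
tcp_pos: [0.5601, -0.2584, 0.0311]
eef_rot: [180.0, -0.1, 0.5]
contact_force: [0.3, -0.2, -4.2]
gripper_width: 0.0119
gripper_force: 5.0
```

```bash
cat >> h.py <<'E'
def show(n):
    T=tool();s=r.get_state();print(np.round(s['contact_force'],2),np.round(s['moment'],3),s['gripper_width'],s['tcp_pos'].round(4),s['eef_rot'].round(2),s['time_s'])
    a=eyes.capture('wrist')[:,:,::-1];cv2.imwrite(f'pics/raw_{n}.png',a)
    g=cv2.cvtColor(a,cv2.COLOR_BGR2GRAY).astype(float)
    return T,a,g
def endrow(g,cols=(200,310)):
    # row of strongest dark->bright step (bench -> plate end) near rows 50..110
    p=cv2.GaussianBlur(g,(0,0),1)[40:120]; d=np.diff(p,axis=0); return [int(40+d[:,c].argmax()) for c in range(*cols,15)]
E
python3 - <<'E'
from h import *
T,a,g=show('g2');print(endrow(g))
for th in range(0,21,4): print(th,[proj('wrist',p,T).round(1).tolist() for p in corners(T,th)])
# horizontal edges of plate
for row in (82,86,90): 
    p=g[row]; d=np.abs(np.diff(cv2.GaussianBlur(g,(0,0),1)[row])); print(row,[i for i in range(120,400) if d[i]>12])
E
```

```text
[ 0.27 -0.24 -4.19] [-0.077 -0.015 -0.003] 0.011932429092480502 [ 0.5601 -0.2584  0.0311] [ 1.7999e+02 -7.0000e-02  5.4000e-01] 6.05
[77, 77, 76, 76, 76, 77, 77, 76]
0 [[172.5, 79.9], [344.1, 79.6]]
4 [[168.7, 76.1], [347.9, 75.8]]
8 [[164.6, 73.0], [352.0, 72.7]]
12 [[160.2, 70.8], [356.5, 70.4]]
16 [[155.4, 69.5], [361.3, 69.1]]
20 [[150.3, 69.3], [366.4, 69.0]]
82 [223, 224, 225, 228, 229, 230, 247, 248, 249, 268, 269, 341, 342, 343, 344]
86 [271, 272, 273, 341, 342, 343, 344]
90 [205, 206, 210, 211, 214, 215, 216, 271, 272, 273, 341, 342, 343, 344]
```

Request:
{"name": "step_arm", "arguments": {
  "plan": [
    [0, 0, 0.02, 0, 5],
    [0, 0, 0.036, 0, 5],
    [0, 0, 0.036, 0, 5],
    [0, 0, 0.036, 0, 5],
    [0, 0, 0.036, 0, 5],
    [0, 0, 0.036, 0, 5]
  ],
  "newtons": 3
}}

```text
time_s: 6.6
tcp_pos: [0.5596, -0.2583, 0.0214]
eef_rot: [180.0, 0.0, 0.5]
contact_force: [-0.4, -0.5, -5.5]
gripper_width: 0.0119
gripper_force: 3.0
```

```bash
python3 - <<'E'
from h import *
T,a,g=show('g3');print(endrow(g))
b=cv2.GaussianBlur(g,(0,0),1)
for row in (82,86,90): 
    d=np.diff(b[row]); print(row,'L',140+d[140:200].argmax(),d[140:200].max(),'R',320+d[320:390].argmin(),d[320:390].min())
E
```

```text
[-0.36 -0.46 -5.49] [-0.028 -0.018 -0.044] 0.011854104130266645 [ 0.5596 -0.2583  0.0214] [180.     0.     0.54] 6.6
[73, 73, 73, 74, 74, 73, 74, 73]
82 L 171 10.770909468689155 R 343 -20.913244158686126
86 L 171 9.635040137719187 R 343 -20.679092873964436
90 L 172 9.633225106984213 R 342 -24.451357483548804
```

Request:
{"name": "step_arm", "arguments": {
  "plan": [
    [0, 0, 0.015, 0, 5],
    [0, 0, -0.02, 0, 5],
    [0, 0, 0.01, 0, 5],
    [0, 0, -0.03, 0, 5],
    [0, 0, -0.01, 0, 5],
    [0, 0, -0.04, 0, 5],
    [0, 0, -0.02, 0, 5],
    [0, 0, -0.05, 0, 5],
    [0, 0, -0.05, 0, 5],
    [0, 0, -0.05, 0, 5]
  ],
  "newtons": 3
}}

```text
time_s: 7.48
tcp_pos: [0.5597, -0.2583, 0.0342]
eef_rot: [180.0, -0.0, 0.5]
contact_force: [0.1, 0.4, -4.1]
gripper_width: 0.0119
gripper_force: 3.0
```

```bash
python3 - <<'E'
from h import *
T,a,g=show('g4');print(endrow(g))
b=cv2.GaussianBlur(g,(0,0),1)
for row in (78,82,86,90): 
    d=np.diff(b[row]); print(row,'L',140+d[140:200].argmax(),d[140:200].max(),'R',320+d[320:390].argmin(),d[320:390].min())
E
```

```text
[ 0.1   0.44 -4.05] [-0.028 -0.109 -0.031] 0.011874767767589531 [ 0.5597 -0.2583  0.0342] [ 1.8e+02 -3.0e-02  5.3e-01] 7.4833
[84, 84, 84, 84, 84, 84, 84, 84]
78 L 192 2.5013775571471513 R 331 -14.601961835083102
82 L 192 10.831354642860674 R 320 -5.2504442450940445
86 L 183 9.368883395133139 R 320 -9.790551869284045
90 L 183 9.996601105709345 R 380 -4.55888370303451
```

```bash
python3 - <<'E'
from h import *
a=cv2.imread('pics/raw_g4.png');b=eyes.capture('side')[:,:,::-1];cv2.imwrite('pics/raw_gs4.png',b)
m=np.vstack([cv2.resize(a[:170,100:420],None,fx=2,fy=2,interpolation=3),cv2.resize(b[105:168,250:378],None,fx=5,fy=4,interpolation=3)[:260]])
cv2.imwrite('pics/g4m.png',m);print(m.shape)
E
```

```text
(592, 640, 3)
```

View pics/g4m.png

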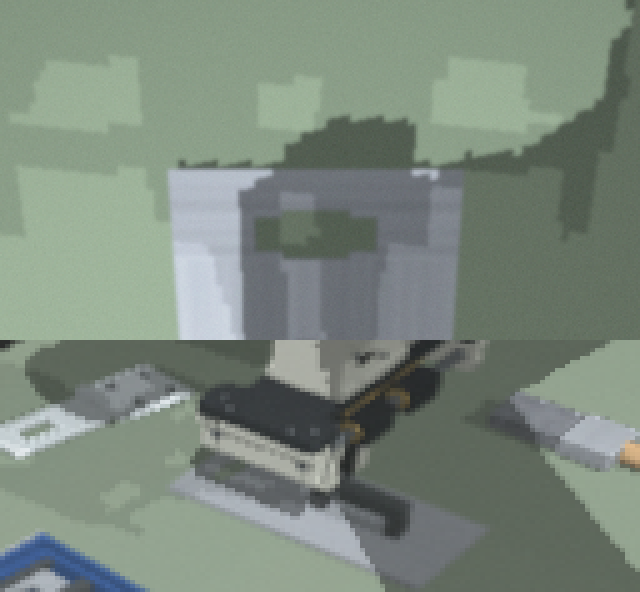

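```bash
python3 - <<'E'
from h import *
from scipy.optimize import least_squares
T=tool()
o=np.array([[184,85],[331,85]])
for gx in(-.005,0,.005):
    f=lambda p:(np.array([proj('wrist',q,T) for q in corners(T,p[0],gx,p[1])])-o).ravel()
    q=least_squares(f,[-10,.027],x_scale=[1,.001]);print(gx,q.x,q.fun)
    z=[c[2] for c in corners(T,q.x[0],gx,q.x[1])];print('free end top z',z)
E
```

```text
-0.005 [-9.06185616  0.03876518] [ 0.72087175  0.11461409  0.71332043 -0.11618452]
free end top z [np.float64(0.003475828310788815), np.float64(0.003463371666496594)]
0 [-1.99346084  0.0501911 ] [ 0.72087202  0.11461433  0.71332016 -0.11618427]
free end top z [np.float64(0.003475827671007209), np.float64(0.003463371026714984)]
0.005 [3.67241123 0.05885087] [ 0.72087172  0.11461402  0.71332047 -0.11618458]
free end top z [np.float64(0.0034758283911812127), np.float64(0.003463371746888988)]
```

Request:
{"name": "step_arm", "arguments": {
  "plan": [
    [0, 0, 0, 0, 30],
    [0, 0, 0, 0, 30],
    [0, 0, 0, 0, 30],
    [0.02, 0, 0.03, 0, 30],
    [0.024, 0, 0.07, 0, 30],
    [0.024, 0, 0.105, 0, 30],
    [0.024, 0, 0.105, 0, 30],
    [0.024, 0, 0.105, 0, 30]
  ],
  "newtons": 5
}}

```text
time_s: 8.25
tcp_pos: [0.5647, -0.2581, 0.0063]
eef_rot: [-180.0, 0.1, 0.5]
contact_force: [-1.2, -0.3, 0.7]
gripper_width: 0.0302
gripper_force: 0.0
```

Request:
{"name": "step_arm", "arguments": {
  "plan": [
    [0, 0, 0, 0, 5],
    [0, 0, 0, 0, 5],
    [0, 0, 0, 0, 5],
    [0, 0, 0, 0, 5],
    [0, 0, 0, 0, 5],
    [0, 0, 0, 0, 5]
  ],
  "newtons": 5
}}

```text
time_s: 8.75
tcp_pos: [0.5658, -0.2583, 0.0081]
eef_rot: [180.0, -0.0, 0.5]
contact_force: [-0.9, -0.2, 1.4]
gripper_width: 0.0118
gripper_force: 5.0
```

Request:
{"name": "step_arm", "arguments": {
  "plan": [
    [0, 0, -0.01, 0, 5],
    [0, 0, -0.02, 0, 5],
    [0, 0, -0.03, 0, 5],
    [0, 0, -0.04, 0, 5],
    [0, 0, -0.05, 0, 5],
    [0, 0, -0.06, 0, 5],
    [0, 0, -0.07, 0, 5],
    [0, 0, -0.08, 0, 5],
    [0, 0, -0.08, 0, 5],
    [0, 0, -0.08, 0, 5]
  ],
  "newtons": 5
}}

```text
time_s: 9.58
tcp_pos: [0.5657, -0.2582, 0.0279]
eef_rot: [180.0, -0.0, 0.5]
contact_force: [0.7, 0.1, -3.7]
gripper_width: 0.012
gripper_force: 5.0
```

```bash
python3 - <<'E'
from h import *
T,a,g=show('g5');print(endrow(g))
b=cv2.GaussianBlur(g,(0,0),1)
for row in (76,82,90): 
    d=np.diff(b[row]); print(row,'L',140+d[140:200].argmax(),d[140:200].max(),'R',320+d[320:390].argmin(),d[320:390].min())
for th in range(-4,21,4): print(th,[proj('wrist',p,T).round(1).tolist() for p in corners(T,th,.006)])
E
```

```text
[ 0.68  0.06 -3.69] [-0.058 -0.039 -0.025] 0.011952243202964907 [ 0.5657 -0.2582  0.0279] [ 1.8e+02 -2.0e-02  5.3e-01] 9.5833
[94, 95, 95, 108, 110, 95, 95, 95]
76 L 151 1.9190991219771547 R 379 -5.218124190009775
82 L 149 0.5505724931753093 R 323 -0.6810106337152746
90 L 154 0.6490364316206012 R 349 -1.0268819214601592
-4 [[176.7, 96.6], [339.8, 96.3]]
0 [[173.5, 92.8], [343.1, 92.5]]
4 [[170.1, 89.6], [346.5, 89.3]]
8 [[166.3, 87.1], [350.3, 86.8]]
12 [[162.4, 85.4], [354.3, 85.1]]
16 [[158.1, 84.6], [358.6, 84.3]]
20 [[153.5, 84.9], [363.2, 84.5]]
```

```bash
cat >> h.py <<'E'
def lr(g,rows):
    b=cv2.GaussianBlur(g,(0,0),1)
    for row in rows:
        d=np.diff(b[row]); print(row,'L',140+d[140:200].argmax(),round(d[140:200].max(),1),'R',320+d[320:390].argmin(),round(d[320:390].min(),1))
E
python3 - <<'E'
from h import *
g=cv2.imread('pics/raw_g5.png',0).astype(float)
lr(g,(96,98,100,104,108)); print(g[84:104,190].astype(int)); print(g[84:104,300].astype(int))
E
```

```text
96 L 171 7.9 R 341 -17.9
98 L 171 10.6 R 341 -18.9
100 L 171 8.5 R 336 -11.9
104 L 172 6.6 R 337 -10.2
108 L 172 4.6 R 342 -6.5
[159 156 160 158 159 158 158 161 159 159 159 173 188 196 199 198 197 198
 199 196]
[ 92  92  95  94  91  92  91  93  95  97 106 147 181 197 198 197 197 196
 193 174]
```

```bash
python3 - <<'E'
from h import *
from scipy.optimize import least_squares
def fit(n,T,o):
    for gz in(.027,.03):
        f=lambda p:(np.array([proj('wrist',q,T) for q in corners(T,p[0],p[1],gz)])-np.array(o)).ravel()
        q=least_squares(f,[0,.003],x_scale=[1,.001]);print(n,gz,q.x.round(4),q.fun.round(2))
fit('g5',tool(),[[171.5,95],[342.5,95]])
fit('g',np.load('pics/T_g.npy'),[[172,78],[344,78]])
E
```

```text
g5 0.027 [1.1935 0.0076] [ 1.3   0.13  1.28 -0.13]
g5 0.03 [3.2899 0.0085] [ 1.3   0.13  1.28 -0.13]
g 0.027 [ 0.0629 -0.0008] [ 0.27  0.14  0.27 -0.14]
g 0.03 [1.9651e+00 1.0000e-04] [ 0.27  0.14  0.27 -0.14]
```

```bash
python3 -c "
from h import *
go(.5789,-.0387,.085,-6.9)"
```

```text
move [ 0.062 -0.877 -0.229] turn 0.124 from [ 0.5656 -0.2582  0.0277] 0.53
```

Request:
{"name": "step_arm", "arguments": {
  "plan": [
    [0, 0, 0, 0, 5],
    [0, 0, -0.05, 0, 5],
    [0, 0, -0.13, 0, 5],
    [0, 0, -0.21, 0, 5],
    [0, -0.06, -0.23, 0.02, 5],
    [0.02, -0.16, -0.23, 0.05, 5],
    [0.03, -0.3, -0.23, 0.08, 5],
    [0.04, -0.44, -0.23, 0.1, 5],
    [0.05, -0.58, -0.23, 0.12, 5],
    [0.06, -0.71, -0.23, 0.12, 5],
    [0.06, -0.81, -0.23, 0.12, 5],
    [0.06, -0.86, -0.23, 0.12, 5]
  ],
  "newtons": 15
}}

```text
time_s: 10.63
tcp_pos: [0.5786, -0.0403, 0.0851]
eef_rot: [-180.0, -0.0, -6.5]
contact_force: [1.2, -0.7, -5.1]
gripper_width: 0.012
gripper_force: 15.0
```

Request:
{"name": "step_arm", "arguments": {
  "plan": [
    [0, -0.01, 0, 0, 5],
    [0, -0.017, 0, 0, 5],
    [0, -0.017, 0, 0, 5],
    [0, -0.017, 0, 0, 5]
  ]
}}

```text
time_s: 10.97
tcp_pos: [0.5789, -0.0398, 0.085]
eef_rot: [180.0, 0.0, -6.7]
contact_force: [0.2, 0.3, -4.6]
gripper_width: 0.012
gripper_force: 15.0
```

```bash
python3 - <<'E'
from h import *
T,a,g=show('g6');b=cv2.GaussianBlur(g,(0,0),1)
d=np.diff(b,axis=0)[85:110]
print([(c,85+int(np.abs(d[:,c]).argmax()),round(float(d[np.abs(d[:,c]).argmax(),c]))) for c in range(175,345,12)])
lr(g,(97,99,101,104))
go(.5789,-.0387,.05,-6.9)
E
```

```text
[ 0.15  0.31 -4.65] [-0.062 -0.047 -0.029] 0.012040079917757341 [ 0.5789 -0.0398  0.085 ] [ 1.7999e+02  2.0000e-02 -6.7200e+00] 10.9667
[(175, 105, -18), (187, 95, -12), (199, 92, -11), (211, 95, 6), (223, 95, 6), (235, 93, -14), (247, 95, 2), (259, 95, 2), (271, 95, 2), (283, 95, 7), (295, 94, 7), (307, 95, 6), (319, 99, 7), (331, 98, 6), (343, 98, 3)]
97 L 171 3.5 R 343 -1.8
99 L 171 5.2 R 343 -4.6
101 L 171 5.4 R 343 -6.3
104 L 171 2.7 R 343 -5.9
move [-0.001 -0.005  0.14 ] turn 0.003 from [ 0.5789 -0.0399  0.085 ] -6.74
```

Request:
{"name": "step_arm", "arguments": {
  "plan": [
    [0, -0.005, 0.04, 0, 5],
    [0, -0.005, 0.08, 0, 5],
    [0, -0.005, 0.12, 0, 5],
    [0, -0.005, 0.145, 0, 5],
    [0, -0.005, 0.145, 0, 5],
    [0, -0.005, 0.145, 0, 5]
  ]
}}

```text
time_s: 11.52
tcp_pos: [0.5788, -0.0379, 0.048]
eef_rot: [180.0, 0.1, -6.7]
contact_force: [-0.3, 0.9, -4.5]
gripper_width: 0.0118
gripper_force: 15.0
```

Request:
{"name": "step_arm", "arguments": {
  "plan": [
    [0, 0, 0.006, 0, 5],
    [0, 0, 0.012, 0, 5],
    [0, 0, 0.018, 0, 5],
    [0, 0, 0.018, 0, 5]
  ]
}}

```text
time_s: 11.85
tcp_pos: [0.5797, -0.0375, 0.0449]
eef_rot: [-180.0, -0.1, -6.6]
contact_force: [-0.6, 0.5, 0.2]
gripper_width: 0.0116
gripper_force: 15.0
```

```bash
python3 - <<'E'
from h import *
T,a,g=show('g7');lr(g,(97,99,101,104))
E
```

```text
[-0.59  0.51  0.22] [ 0.069  0.259 -0.025] 0.011621544396083426 [ 0.5797 -0.0375  0.0449] [-1.7999e+02 -5.0000e-02 -6.6500e+00] 11.85
97 L 171 9.1 R 349 -5.6
99 L 171 9.9 R 349 -4.9
101 L 171 8.8 R 343 -5.1
104 L 163 3.4 R 348 -5.5
```

Request:
{"name": "step_arm", "arguments": {
  "plan": [
    [0, 0.003, -0.004, 0.002, 5],
    [0, 0.005, -0.007, 0.003, 5],
    [-0.01, 0.005, -0.007, 0.003, 5],
    [-0.02, 0.005, -0.007, 0.003, 5],
    [-0.03, 0.005, -0.007, 0.003, 5],
    [-0.04, 0.005, -0.007, 0.003, 5],
    [-0.05, 0.005, -0.007, 0.003, 5],
    [-0.055, 0.005, -0.007, 0.003, 5],
    [-0.055, 0.005, -0.007, 0.003, 5]
  ]
}}

```text
time_s: 12.65
tcp_pos: [0.565, -0.0373, 0.0462]
eef_rot: [180.0, 0.0, -6.8]
contact_force: [0.7, -0.6, -5.8]
gripper_width: 0.0119
gripper_force: 15.0
```

```bash
cat >> h.py <<'E'
L0=np.array([.5555,-.0359]);LY=np.radians(-6.8)
def lock(P): d=np.array(P[:2])-L0;c,s=np.cos(LY),np.sin(LY);return np.round(1e3*np.array([c*d[0]+s*d[1],-s*d[0]+c*d[1]]),1)
def wld(x,y): c,s=np.cos(LY),np.sin(LY);return L0+np.array([c*x-s*y,s*x+c*y])/1e3
E
python3 - <<'E'
from h import *
T,a,g=show('g8');lr(g,(97,99,101,104));print('lock tcp',lock(T[:2,3]))
E
```

```text
[ 0.68 -0.61 -5.79] [-0.004 -0.096  0.03 ] 0.011923566621497251 [ 0.565  -0.0373  0.0462] [ 1.80e+02  1.00e-02 -6.84e+00] 12.65
97 L 171 31.2 R 343 -12.8
99 L 171 33.0 R 343 -13.6
101 L 171 31.5 R 343 -15.5
104 L 171 24.4 R 343 -18.4
lock tcp [ 9.6 -0.2]
```

Request:
{"name": "step_arm", "arguments": {
  "plan": [
    [-0.006, 0, 0, 0, 5],
    [-0.012, 0, 0, 0, 5],
    [-0.018, 0, 0, 0, 5],
    [-0.022, 0, 0, 0, 5],
    [-0.026, 0, 0, 0, 5],
    [-0.03, 0, 0, 0, 5],
    [-0.03, 0, 0, 0, 5]
  ]
}}

```text
time_s: 13.28
tcp_pos: [0.5588, -0.0362, 0.0466]
eef_rot: [-180.0, -0.1, -6.8]
contact_force: [2.6, -0.6, -5.1]
gripper_width: 0.0119
gripper_force: 15.0
```

```bash
python3 - <<'E'
from h import *
T,a,g=show('g9');lr(g,(97,99,101,104));print('lock tcp',lock(T[:2,3]))
E
```

```text
[ 2.57 -0.58 -5.06] [-0.191 -1.016  0.021] 0.01187619865608965 [ 0.5588 -0.0362  0.0466] [-1.7998e+02 -1.0000e-01 -6.8200e+00] 13.2833
97 L 170 24.8 R 343 -12.3
99 L 170 28.3 R 343 -13.2
101 L 171 28.5 R 343 -13.9
104 L 171 28.3 R 342 -18.2
lock tcp [3.3 0.1]
```

Request:
{"name": "step_arm", "arguments": {
  "plan": [
    [-0.003, 0, 0.004, 0, 5],
    [-0.006, 0, 0.008, 0, 5],
    [-0.006, 0, 0.01, 0, 5],
    [-0.006, 0, 0.01, 0, 30],
    [-0.006, 0, 0.01, 0, 30],
    [-0.006, 0, 0.01, 0, 30],
    [-0.006, 0, 0.01, 0, 30]
  ]
}}

```text
time_s: 13.92
tcp_pos: [0.5559, -0.0363, 0.0435]
eef_rot: [180.0, 0.1, -6.9]
contact_force: [-0.3, -0.6, 1.0]
gripper_width: 0.029
gripper_force: 0.0
```

Request:
{"name": "step_arm", "arguments": {
  "plan": [
    [0, 0, -0.1, 0, 30],
    [0, 0, -0.25, 0, 30],
    [0, 0, -0.4, 0, 50],
    [0, 0, -0.5, 0, 50],
    [0, 0, -0.5, 0, 50],
    [0, 0, -0.5, 0, 50]
  ]
}}

```text
time_s: 14.42
tcp_pos: [0.5571, -0.036, 0.1705]
eef_rot: [-179.9, -0.2, -6.8]
contact_force: [-0.9, 0.2, -0.4]
gripper_width: 0.0484
gripper_force: 0.0
```

```bash
python3 - <<'E'
from h import *
T,a,g=show('h1');np.save('pics/T_h1.npy',T)
t=eyes.capture('top')[:,:,::-1];cv2.imwrite('pics/raw_top2.png',t)
m=cv2.resize(a[60:300,90:430],None,fx=2.3,fy=2.3,interpolation=3);cv2.imwrite('pics/h1m.png',m)
for h in(32,40):
  print([proj('wrist',[*wld(x,y),z/1e3],T).round(1).tolist() for x,y,z in[(86,42,h+4),(86,-42,h+4),(68,0,h*.9+7)]])
E
```

```text
[-0.89  0.15 -0.45] [-0.019  0.028 -0.082] 0.048444828483083784 [ 0.5571 -0.036   0.1705] [-179.92   -0.18   -6.85] 14.4167
[[211.4, 93.9], [305.2, 93.6], [258.3, 114.5]]
[[210.0, 93.8], [306.6, 93.6], [258.3, 115.0]]
```

View pics/h1m.png

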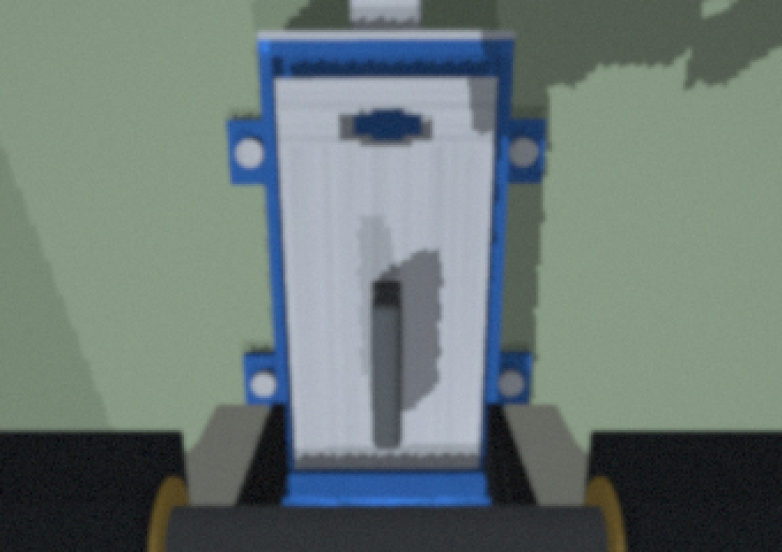

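```bash
python3 -c "
from h import *
go(.4879,.2684,.12,-18.7)"
```

```text
move [-0.415 -1.177  0.192] turn 0.197 from [ 0.5557 -0.0362  0.168 ] -6.86
```

Request:
{"name": "step_arm", "arguments": {
  "plan": [
    [-0.05, -0.14, 0, 0.03, 40],
    [-0.1, -0.29, 0, 0.06, 40],
    [-0.15, -0.44, 0, 0.1, 40],
    [-0.2, -0.59, 0, 0.1, 40]
  ]
}}

```text
time_s: 14.85
tcp_pos: [0.523, 0.1169, 0.1671]
eef_rot: [179.9, 0.1, -13.1]
contact_force: [0.7, 0.2, -0.7]
gripper_width: 0.04
gripper_force: 0.0
```

Request:
{"name": "step_arm", "arguments": {
  "plan": [
    [-0.06, -0.14, 0.05, 0.03, 40],
    [-0.12, -0.28, 0.1, 0.06, 40],
    [-0.17, -0.42, 0.15, 0.1, 40],
    [-0.2, -0.53, 0.19, 0.1, 40],
    [-0.2, -0.59, 0.19, 0.1, 40],
    [-0.2, -0.59, 0.19, 0.1, 40],
    [-0.2, -0.59, 0.19, 0.1, 40]
  ]
}}

```text
time_s: 15.43
tcp_pos: [0.508, 0.2711, 0.1197]
eef_rot: [179.8, 0.1, -18.8]
contact_force: [0.3, -0.8, -0.6]
gripper_width: 0.0399
gripper_force: 0.0
```

```bash
python3 - <<'E'
from h import *
T,a,g=show('s1');print(proj('wrist',[.4877,.2686,.072],T)); go(.4878,.2686,.048,-18.7)
E
```

```text
[ 0.3  -0.79 -0.65] [-0.081  0.051  0.026] 0.03991025935905576 [0.508  0.2711 0.1197] [ 1.7984e+02  7.0000e-02 -1.8770e+01] 15.4333
[270.00682217 240.59724368]
move [-0.074  0.033  0.289] turn -0.002 from [0.5081 0.2704 0.1202] -18.83
```

Request:
{"name": "step_arm", "arguments": {
  "plan": [
    [-0.05, 0.02, 0.02, 0, 40],
    [-0.074, 0.033, 0.08, 0, 40],
    [-0.074, 0.033, 0.15, 0, 40],
    [-0.074, 0.033, 0.22, 0, 40],
    [-0.074, 0.033, 0.27, 0, 40],
    [-0.074, 0.033, 0.287, 0, 40],
    [-0.074, 0.033, 0.287, 0, 40],
    [-0.074, 0.033, 0.287, 0, 40]
  ]
}}

```text
time_s: 16.15
tcp_pos: [0.4887, 0.2687, 0.0499]
eef_rot: [-180.0, -0.0, -18.9]
contact_force: [0.0, 0.6, 0.3]
gripper_width: 0.0403
gripper_force: 0.0
```

Request:
{"name": "step_arm", "arguments": {
  "plan": [
    [0, 0, 0, 0, 5],
    [0, 0, 0, 0, 5],
    [0, 0, 0, 0, 5],
    [0, 0, 0, 0, 5],
    [0, 0, 0, 0, 5],
    [0, 0, 0, 0, 5],
    [0, 0, 0, 0, 5]
  ],
  "newtons": 25
}}

```text
time_s: 16.73
tcp_pos: [0.4883, 0.2693, 0.0497]
eef_rot: [180.0, -0.0, -18.8]
contact_force: [-1.9, -1.4, 3.8]
gripper_width: 0.0119
gripper_force: 25.0
```

```bash
python3 - <<'E'
from h import *
show('s2'); go(.4878,.2686,.048,-18.7)
E
```

```text
[-1.86 -1.42  3.81] [-0.301  0.46  -0.017] 0.011940772132870219 [0.4883 0.2693 0.0497] [ 1.800e+02 -1.000e-02 -1.883e+01] 16.7333
move [-0.001  0.003  0.007] turn -0.002 from [0.4883 0.2693 0.0497] -18.83
```

```bash
python3 -c "
from h import *
print(wld(68,.5)); go(*wld(68,.5),.125,-96.8)"
```

```text
[ 0.62308086 -0.04345499]
move [ 0.914  1.01  -0.301] turn 1.299 from [0.4883 0.2693 0.0497] -18.83
```

Request:
{"name": "step_arm", "arguments": {
  "plan": [
    [0, 0, -0.06, 0, 5],
    [0, 0, -0.16, 0, 5],
    [0, 0, -0.28, 0, 5],
    [0.06, 0.06, -0.32, 0.05, 5],
    [0.14, 0.15, -0.32, 0.15, 5],
    [0.22, 0.25, -0.32, 0.27, 5],
    [0.3, 0.34, -0.32, 0.38, 5],
    [0.38, 0.43, -0.32, 0.5, 5],
    [0.45, 0.5, -0.32, 0.6, 5],
    [0.45, 0.5, -0.32, 0.65, 5]
  ],
  "newtons": 30
}}

```text
time_s: 17.62
tcp_pos: [0.5552, 0.1114, 0.1288]
eef_rot: [179.9, -0.0, -58.4]
contact_force: [0.6, 1.4, -1.0]
gripper_width: 0.0121
gripper_force: 30.0
```

```bash
python3 -c "
from h import *
print(r.get_state()['gripper_width']);go(*wld(68,.5),.125,-96.8)"
```

```text
0.012079568660542075
move [0.67  0.094 0.016] turn 0.641 from [0.5552 0.1114 0.1288] -58.36
```

Request:
{"name": "step_arm", "arguments": {
  "plan": [
    [0.08, 0.01, 0, 0.08, 5],
    [0.17, 0.02, 0, 0.18, 5],
    [0.27, 0.035, 0, 0.29, 5],
    [0.37, 0.05, 0, 0.4, 5],
    [0.47, 0.065, 0.01, 0.5, 5],
    [0.57, 0.08, 0.015, 0.6, 5],
    [0.65, 0.094, 0.015, 0.64, 5],
    [0.67, 0.094, 0.015, 0.64, 5],
    [0.67, 0.094, 0.015, 0.64, 5],
    [0.67, 0.094, 0.015, 0.64, 5]
  ]
}}

```text
time_s: 18.45
tcp_pos: [0.6233, -0.0396, 0.1251]
eef_rot: [180.0, 0.0, -96.2]
contact_force: [-0.6, 0.6, -0.6]
gripper_width: 0.012
gripper_force: 30.0
```

```bash
python3 -c "
from h import *
show('s3');go(*wld(68,.5),.09,-96.8)"
```

```text
[-0.62  0.62 -0.6 ] [ 0.092 -0.069  0.023] 0.012005686368386177 [ 0.6233 -0.0396  0.1251] [179.95   0.   -96.25] 18.45
move [ 0.017 -0.001  0.141] turn 0.01 from [ 0.6233 -0.0391  0.1253] -96.2
```

Request:
{"name": "step_arm", "arguments": {
  "plan": [
    [0.01, 0, 0.04, 0.01, 5],
    [0.017, 0, 0.09, 0.01, 5],
    [0.017, 0, 0.135, 0.01, 5],
    [0.017, 0, 0.155, 0.01, 5],
    [0.017, 0, 0.155, 0.01, 5],
    [0.017, 0, 0.155, 0.01, 5]
  ]
}}

```text
time_s: 19.0
tcp_pos: [0.623, -0.0436, 0.0866]
eef_rot: [180.0, -0.0, -96.8]
contact_force: [0.4, 0.1, -0.5]
gripper_width: 0.012
gripper_force: 30.0
```

```bash
python3 -c "
from h import *
T,a,g=show('s4');print(lock(T[:2,3]));go(*wld(68,.5),.07,-96.8)"
```

```text
[ 0.4   0.06 -0.5 ] [ 0.089 -0.13  -0.048] 0.011990790276731092 [ 0.623  -0.0436  0.0866] [ 1.7996e+02 -3.0000e-02 -9.6810e+01] 19.0
[68.   0.4]
move [-0.     0.001  0.068] turn -0.0 from [ 0.6234 -0.0436  0.0871] -96.81
```

Request:
{"name": "step_arm", "arguments": {
  "plan": [
    [0, 0, 0.015, 0, 5],
    [0, 0, 0.03, 0, 5],
    [0, 0, 0.045, 0, 5],
    [0, 0, 0.06, 0, 5],
    [0, 0, 0.07, 0, 5],
    [0, 0, 0.07, 0, 5]
  ]
}}

```text
time_s: 19.55
tcp_pos: [0.6227, -0.044, 0.0686]
eef_rot: [179.9, -0.0, -96.9]
contact_force: [-0.1, -0.4, -1.4]
gripper_width: 0.0118
gripper_force: 30.0
```

Request:
{"name": "step_arm", "arguments": {
  "plan": [
    [0, 0, 0.01, 0, 5],
    [0, 0, 0.02, 0, 5],
    [0, 0, 0.03, 0, 5],
    [0, 0, 0.03, 0, 5]
  ]
}}

```text
time_s: 19.88
tcp_pos: [0.6228, -0.0439, 0.0613]
eef_rot: [180.0, -0.0, -96.9]
contact_force: [0.8, 0.2, -1.8]
gripper_width: 0.0117
gripper_force: 30.0
```

Request:
{"name": "step_arm", "arguments": {
  "plan": [
    [0, 0, 0.01, 0, 5],
    [0, 0, 0.02, 0, 5],
    [0, 0, 0.03, 0, 5],
    [0, 0, 0.035, 0, 5],
    [0, 0, 0.035, 0, 5]
  ]
}}

```text
time_s: 20.3
tcp_pos: [0.6232, -0.0439, 0.0529]
eef_rot: [180.0, -0.0, -96.8]
contact_force: [-0.1, -0.8, -0.4]
gripper_width: 0.0117
gripper_force: 30.0
```

Request:
{"name": "step_arm", "arguments": {
  "plan": [
    [0, 0, 0.008, 0, 5],
    [0, 0, 0.016, 0, 5],
    [0, 0, 0.024, 0, 5],
    [0, 0, 0.03, 0, 5],
    [0, 0, 0.03, 0, 5],
    [0, 0, 0.03, 0, 5]
  ]
}}

```text
time_s: 20.8
tcp_pos: [0.6235, -0.0439, 0.0458]
eef_rot: [-180.0, 0.0, -96.8]
contact_force: [-0.1, -0.5, 1.9]
gripper_width: 0.0116
gripper_force: 30.0
```

```bash
python3 -c "
from h import *
T,a,g=show('s5');print(lock(T[:2,3]));go(*wld(68,.5),.0455,-96.8)"
```

```text
[-0.09 -0.54  1.9 ] [-0.077 -0.264  0.002] 0.011637310726486735 [ 0.6235 -0.0439  0.0458] [-179.97    0.    -96.84] 20.8
[68.5  0.1]
move [-0.001  0.002  0.001] turn -0.001 from [ 0.6235 -0.0439  0.0458] -96.84
```

Request:
{"name": "step_arm", "arguments": {
  "plan": [
    [0, 0, 0.005, 0, 5],
    [0, 0, 0.01, 0, 5],
    [0, 0, 0.01, 0, 5],
    [0, 0, 0.01, 0, 5]
  ]
}}

```text
time_s: 21.18
tcp_pos: [0.6236, -0.0439, 0.0457]
eef_rot: [-179.9, -0.0, -96.8]
contact_force: [-6.9, 1.6, 20.5]
gripper_width: 0.0121
gripper_force: 30.0
```

Request:
{"name": "step_arm", "arguments": {
  "plan": [
    [0, 0, -0.004, 0, 5],
    [0, 0, -0.004, -0.08, 5],
    [0, 0, -0.004, -0.17, 5],
    [0, 0, -0.004, -0.26, 5],
    [0, 0, -0.004, -0.35, 5],
    [0, 0, -0.004, -0.44, 5],
    [0, 0, -0.004, -0.53, 5],
    [0, 0, -0.004, -0.62, 5],
    [0, 0, -0.004, -0.7, 5],
    [0, 0, -0.004, -0.75, 5],
    [0, 0, -0.004, -0.75, 5]
  ],
  "newtons": 40
}}

```text
time_s: 22.1
tcp_pos: [0.6246, -0.0437, 0.0457]
eef_rot: [-179.9, -0.1, -51.6]
contact_force: [-0.3, 0.5, 9.9]
gripper_width: 0.0114
gripper_force: 40.0
```

```bash
python3 -c "
from h import *
T,a,g=show('s6');print(lock(T[:2,3]));go(*wld(68,.5),.0455,-6.8)"
```

```text
[-0.28  0.47  9.87] [0.248 0.257 0.081] 0.011407605443801741 [ 0.6246 -0.0437  0.0457] [-1.7986e+02 -1.0000e-01 -5.1610e+01] 22.1
[69.5  0.4]
move [-0.004  0.004  0.001] turn -0.749 from [ 0.6246 -0.0437  0.0457] -51.75
```

Request:
{"name": "step_arm", "arguments": {
  "plan": [
    [0, 0, 0, -0.08, 5],
    [0, 0, 0, -0.17, 5],
    [0, 0, 0, -0.26, 5],
    [0, 0, 0, -0.35, 5],
    [0, 0, 0, -0.44, 5],
    [0, 0, 0, -0.53, 5],
    [0, 0, 0, -0.62, 5],
    [0, 0, 0, -0.7, 5],
    [0, 0, 0, -0.75, 5],
    [0, 0, 0, -0.75, 5],
    [0, 0, 0, -0.75, 5]
  ],
  "newtons": 40
}}

```text
time_s: 23.07
tcp_pos: [0.6246, -0.0437, 0.0457]
eef_rot: [-180.0, -0.2, -6.8]
contact_force: [-0.4, 1.0, 9.0]
gripper_width: 0.0119
gripper_force: 40.0
```

```bash
python3 -c "
from h import *
T,a,g=show('s7');print(lock(T[:2,3]));go(*wld(68,.5),.0455,-6.8)"
```

```text
[-0.37  1.05  8.96] [0.2   0.213 0.089] 0.011872090320496782 [ 0.6246 -0.0437  0.0457] [-1.7997e+02 -1.7000e-01 -6.7800e+00] 23.0667
[69.5  0.5]
move [-0.006 -0.     0.001] turn 0.0 from [ 0.6246 -0.0437  0.0457] -6.79
```

Quarter turn done. I'll relax the press, open, and retreat straight up (screw must stay).

Request:
{"name": "step_arm", "arguments": {
  "plan": [
    [0, 0, -0.004, 0, 5],
    [0, 0, -0.005, 0, 20],
    [0, 0, -0.005, 0, 30],
    [0, 0, -0.005, 0, 30],
    [0, 0, -0.005, 0, 30],
    [0, 0, -0.005, 0, 30],
    [0, 0, -0.005, 0, 30]
  ]
}}

```text
time_s: 23.7
tcp_pos: [0.623, -0.0439, 0.0451]
eef_rot: [180.0, 0.0, -6.9]
contact_force: [-0.6, -0.3, -0.3]
gripper_width: 0.0298
gripper_force: 0.0
```

Request:
{"name": "step_arm", "arguments": {
  "plan": [
    [0, 0, -0.05, 0, 30],
    [0, 0, -0.15, 0, 40],
    [0, 0, -0.28, 0, 40],
    [0, 0, -0.42, 0, 40],
    [0, 0, -0.5, 0, 40],
    [0, 0, -0.5, 0, 40],
    [0, 0, -0.5, 0, 40]
  ]
}}

```text
time_s: 24.28
tcp_pos: [0.6238, -0.0437, 0.172]
eef_rot: [-179.9, -0.2, -6.9]
contact_force: [-0.9, 0.3, -0.5]
gripper_width: 0.0398
gripper_force: 0.0
```

```bash
python3 - <<'E'
from h import *
T,a,g=show('f1')
P=lambda x,y,z:proj('wrist',[*wld(x,y),z/1e3],T).round(1).tolist()
print('corners flat',P(86,42,36),P(86,-42,36),'riding',P(86,42,44),P(86,-42,44),'wing top flat',P(46,0,68),P(90,0,68),'collar',P(68,20,40),P(68,-20,40))
m=cv2.resize(a[40:300,130:390],None,fx=2.3,fy=2.3,interpolation=3);cv2.imwrite('pics/f1m.png',m)
E
```

```text
[-0.88  0.3  -0.54] [-0.03   0.064 -0.048] 0.03982413666745289 [ 0.6238 -0.0437  0.172 ] [-1.7993e+02 -1.6000e-01 -6.8500e+00] 24.2833
corners flat [215.1, 167.0] [302.1, 166.9] riding [214.0, 168.9] [303.3, 168.7] wing top flat [258.7, 217.9] [258.6, 170.4] collar [238.0, 186.1] [279.2, 186.0]
```

View pics/f1m.png

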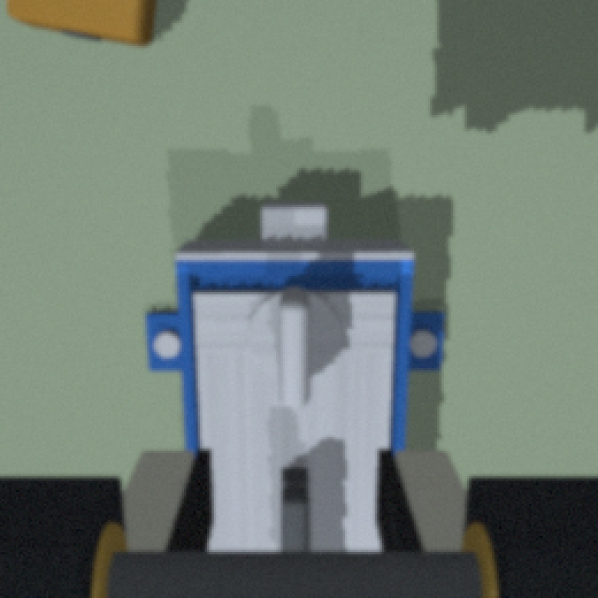

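```bash
python3 - <<'E'
from h import *
def edges(fn,T,rows):
    b=cv2.GaussianBlur(cv2.imread(fn,0).astype(float),(0,0),.8)
    def sub(d,i): 
        a,c,e=d[i-1],d[i],d[i+1]; return i+.5+.5*(a-e)/(a-2*c+e)
    for z in rows:
        d=np.diff(b[z]); l=200+np.abs(d[200:232]).argmax(); r_=290+np.abs(d[290:318]).argmax()
        print(z,'L',round(sub(d,l),2),'R',round(sub(d,r_),2),round(sub(d,r_)-sub(d,l),2))
def model(T,rows,up):
    # width of cover sides at image rows, free end raised by up mm
    out=[]
    X=np.linspace(40,86,60)
    for y in(42,-42):
        p=np.array([proj('wrist',[*wld(x,y),(36+up*(x+94)/180)/1e3],T) for x in X]); out.append(np.interp(rows,p[::-1,1][::-1] if p[0,1]<p[-1,1] else p[::-1,1],p[::-1,0]))
    return (out[1]-out[0]).round(2)
T1=np.load('pics/T_h1.npy');T2=tool()
R1=[100,105,125,130];R2=[172,176,200,210]
edges('pics/raw_h1.png',T1,R1);print('h1 flat',model(T1,R1,0),'8',model(T1,R1,8))
edges('pics/raw_f1.png',T2,R2);print('f1 0',model(T2,R2,0),'2.2',model(T2,R2,2.2),'8',model(T2,R2,8))
E
```

```text
100 L 209.24 R 293.72 84.49
105 L 209.43 R 293.79 84.36
125 L 210.48 R 304.26 93.79
130 L 210.77 R 303.88 93.11
h1 flat [93.33 92.89 91.14 90.7 ] 8 [95.87 95.35 93.31 92.79]
172 L 213.75 R 301.32 87.58
176 L 214.11 R 301.08 86.96
200 L 215.21 R 300.16 84.95
210 L 215.65 R 299.75 84.09
f1 0 [87.05 86.7  84.59 83.71] 2.2 [87.69 87.32 85.11 84.19] 8 [89.44 89.02 86.53 85.49]
```

```bash
python3 -c "
from h import *
print(workorder.close_job())"
```

```text
the job is handed in; nothing more can be done
None
```

The cover is hooked under the lip, pushed home and lying flat, and the thumbscrew is through both holes with its quarter turn done and the wing along the lock body; I handed the job in about 24 s into the 72 s, with no bystander knowingly touched, but no verdict came back.

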